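# Stow the texture rollers and lock the tool drum

## Robot

A 6-joint arm with a two-finger parallel gripper is mounted at the origin on the work surface. World frame = base frame: x ahead of the robot, y to its left, z up, the work surface at z = 0. Lengths are in m, angles in rad, forces in N, time in s.
With the tool pointing down it reaches from about 0.25 to 0.725 m from the base axis. Payload 4 kg.
Tool frame: the origin (TCP) lies midway between the tips of the shut fingers; the grasp point (between the pads) lies 19 mm behind it (tcp_to_grasp is the distance from the TCP to the grasp point, in m); z points along the fingers, x is the direction in which the jaws open and shut, and the axes are right-handed (so a half turn about z gives the same grasp; the last joint's range is limited). The gripper opens to 85 mm and grips with 20 to 120 N. Pads are 22 mm wide; open, the fingers measure 114 mm over their backs; the gripper's body (76 mm by 85 mm) begins 54 mm behind the grasp point. The pads swing forward as they close: fully open they stand 13 mm farther back than shut.
Start: joints at [1.203, 0.241, 0.005, 1.335, 0, 1.571], TCP at [0.18, 0.467, 0.231] pointing down, gripper open.
Joint ranges: [-2.72, 2.72], [-1.05, 1.87], [-1.09, 1.28], [-1.99, 2.15], [-1.42, 1.44], [-3.14, 3.14]. Speed limits (rad/s): [2.79, 2.79, 3.14, 3.14, 3.14, 3.14].

## Interface

Orientations are given as [roll, pitch, yaw] about the fixed x, y, z axes, in that order (R = Rz(yaw) Ry(pitch) Rx(roll)).
In Python, from plant import * gives the robot as it stands.
- The arm moves only by the tool send_rows, never from a script. Its argument "deltas" is a list of rows, each a list of 7 numbers: the turn, a rotation vector about the tool's x, y, z in rad, then the shift along the tool's x, y, z in m, then the finger opening in m, from 0 to 0.0854. A call has 1 to 5 rows; each row is the pose to reach, as a shift and turn from the pose measured when the call began, along the tool's axes at that moment; what a row does not reach only later rows make up. A row lasts 1/10 s, in which the tool goes at most 50 mm and 8.59 degrees, less where a joint would pass 70% of its speed; a pose out of reach is approached as far as the arm can. A call with a gripper value outside its range is refused whole. The fingers move at their own pace and stop on an object; the grip force is fixed at half the most. Time passes only in rows, so rows that repeat a pose let the fingers close. It gives the time, the measured TCP pose, the force and the opening at its end, in the units of the state.
- observe(): the state, without advancing time (a new reading comes with each control period).
- camera(name): name is "side" or "top" or "wrist"; returns (picture, depth): 420x560x3 uint8, blue, green, red; 420x560 float32, m along the optical axis (not along the pixel's ray), 0 where there is no reading.
- camera_info(name): a dict with "intrinsics" (3x3 intrinsics, pixels), "xyz" and "attitude" of the camera in the world; the wrist camera has in their place "tool_from_camera" (4x4, takes a point from camera to tool coordinates, whose origin is the TCP and whose axes are the tool frame's). Camera axes: x right, y down, z forward; pixel columns grow to the right and rows downward; lengths in m; the calibration is good to about 2 mm. A picture is of the moment at which its call begins: read the wrist's pose just before it. camera_info takes no time and is no camera call.
- close_job(): hands the job in, once; it reports no verdict.
The state is a dict: "time": time; "qpos": joint angles; "dq": joint speeds; "joint_efforts": joint torques, N m; "tcp_pos": TCP position; "tool_rot": TCP orientation; "contact_force": force on the tool from outside, world axes, zero at the start; "ft_torque": the same for the moment, N m; "grip_width": finger opening in m.
Only numpy, scipy, OpenCV 4.12 (cv2) and the standard library are available. Lean on these libraries where they do the work, as an engineer would, in place of code of your own. Each camera call takes 0.05 s, during which the arm holds its last target.

## Task

Turn the tool drum's green collar by its upright lugs until its shutter is clear of both white pockets, and drop the two wooden texture rollers from the drying block end-down into the drum, one in each pocket. Then turn the collar back until the white-capped lug and its white stripe line up with the white mark on the drum's edge, so that the shutter covers the rollers. Leave the red shaper in the block and everything else on the table where it stands.

Things in the scene. Friction and masses are not known exactly. Their poses are not given: they have to be found in the camera images.
- drum: grey tool drum, fixed to the bench, 160 mm across, its fixed rim 114 mm high. Origin on the bench at the drum's axis, z up; +x points to the fixed white locked mark (a 12 mm wide block, top 117 mm high, on a black bracket reaching to 111 mm from the axis) and to the two pockets, which lie side by side between the axis and the mark. It never moves during the work.
- pocket_left (a point): centre of the mouth of one pocket, 40 mm from the drum's axis along drum x and 18 mm along drum y, 114 mm above the bench. The pocket is square, 32 mm along drum x and drum y, with white walls, its floor 8 mm above the bench; a 4 mm wall parts it from the other pocket.
- pocket_right (a point): the same for the other pocket, at drum y -18 mm.
- lock_mark (a point): top of the fixed white locked mark, 100 mm from the drum's axis along drum x, 117 mm above the bench.
- collar (a joint): angle (rad) of the green collar about the drum's axis, growing counter-clockwise from above. 0 = locked: white-capped lug at the white mark, shutter over the pockets; pockets fully uncovered from 2.1 up; stops at -0.35 and 2.5. Starts at 0.4 to 1.5. Light friction (2 N at a lug), stays where left. The shutter is a 116 degree sector centred on the white-capped lug, blocked by a roller not fully down.
- collar_hub (a point): centre of the collar on the drum's axis, at its top, 124 mm above the bench. The collar is a ring of 67 to 84 mm radius with the hub and shutter inside it.
- lug_white (a point): the collar's white-capped lug: upright black post 16 mm in diameter, standing from the collar's top (124 mm) to 164 mm above the bench, 75 mm from the drum's axis; in the direction drum x turned by the collar angle. The point lies on the post's axis, 144 mm above the bench.
- lug_black (a point): the second, all black lug, of the same size and radius, 1.9 rad counter-clockwise from the white-capped one.
- roller_a_mid (a point): centre (half-way up) of one texture roller: pale wooden cylinder 22 mm in diameter, 100 mm long, with dark grooves, 25 to 50 g, its axis along z. It stands in the drying block and shows 50 mm above the block's top.
- roller_b_mid (a point): the same for the other texture roller; both are alike and either may go into either pocket.
- block: wooden drying block, fixed, 74 mm (x) by 190 mm (y) by 50 mm high, origin at the centre of its underside. Three holes of 27 mm in a row along its y axis, 62 mm apart (the middle one at the centre), 42 mm deep; the two rollers and the red shaper stand in them in any order.
- shaper: red-handled shaper with a rubber tip, 145 mm long, standing in the third hole, top 153 mm above the bench, origin at its foot. Stays where it is.
- glaze_jar: blue glaze jar with a black cap, 60 mm across, 150 mm high, standing between drum and block, origin at the centre of its underside. Stays where it is.
- slip_bowl: black bowl, 124 mm across, 70 mm high, nearest the robot, origin at the centre of its underside. Stays.
- cup: terracotta cup, 76 mm across, 85 mm high, origin at the centre of its underside. Stays.
- vase: plaster-white vase, 110 mm across, 135 mm high, origin at the centre of its underside. Stays.
- pin: wooden rolling pin lying along its y axis, 200 mm long, 44 mm thick, origin under its middle. Stays.
- clay_bat: square plywood bat 130 by 130 by 18 mm, origin at the centre of its underside. Stays.
- spatula: spatula 200 mm long lying along its x axis. Stays.

How it is judged:
On the way, in this order (a step that is already met when the one before it is completed fails the run):
1. the collar has been turned open, clear of the pockets (value of joint collar above 1.75 rad), for 0.1 s.
2. both rollers stand fully down in the drum's pockets, released (x of roller_a_mid in the frame of drum between 0.024 and 0.056 m and y of roller_a_mid in the frame of drum between -0.036 and 0.036 m and z of roller_a_mid in the frame of drum between 0.045 and 0.068 m and angle between each of roller_a_mid, roller_b_mid's own z axis and vertical below 0.3 rad and x of roller_b_mid in the frame of drum between 0.024 and 0.056 m and y of roller_b_mid in the frame of drum between -0.036 and 0.036 m and z of roller_b_mid in the frame of drum between 0.045 and 0.068 m and contact force between the fingers and roller_a below 0.1 N and contact force between the fingers and roller_b below 0.1 N), for 0.2 s.
At the end, for the whole second after the job is handed in: Both rollers stand in the drum's pockets, fully down (centres 45 to 68 mm above the drum's foot, leaning less than 0.3 rad), and the collar rests within 0.09 rad (about 7 mm at the lug) of its locked mark, not moving; the shaper and the other things are where they were (x of roller_a_mid in the frame of drum between 0.024 and 0.056 m and y of roller_a_mid in the frame of drum between -0.036 and 0.036 m and z of roller_a_mid in the frame of drum between 0.045 and 0.068 m and angle between each of roller_a_mid, roller_b_mid's own z axis and vertical below 0.3 rad and x of roller_b_mid in the frame of drum between 0.024 and 0.056 m and y of roller_b_mid in the frame of drum between -0.036 and 0.036 m and z of roller_b_mid in the frame of drum between 0.045 and 0.068 m and value of joint collar between -0.09 and 0.09 rad and velocity of joint collar between -0.05 and 0.05 rad/s and linear speed of shaper below 0.03 m/s); the robot touches nothing.
It fails at once if the shaper is lifted or moved more than 30 mm (distance of shaper from where it was at the start of the episode above 0.03 m).
It fails at once if another thing on the table is moved more than 30 mm (distance of any of glaze_jar, slip_bowl, cup, vase, pin, clay_bat, spatula from where it was at the start of the episode above 0.03 m).
It fails at once if a standing jar, bowl, cup or vase is tipped over (angle between any of glaze_jar, slip_bowl, cup, vase's own z axis and vertical above 0.5 rad).
It also fails if it takes over 72 s, if anything falls off the work surface, if the arm or the gripper's body presses on something with over 40 N, if the wrist force passes 120 N, or if a joint passes its speed limit or range.

## Working session

There is one attempt and no reset: what is moved stays moved. The work goes in short steps, Python scripts to look and compute and a tool call to move; the robot and the scene stay as the last step left them, time stands still between calls to the robot, and variables do not carry over. Pictures are saved under pics/ and viewed, and the job is handed in when it is done.

Besides the shell and the picture viewer there is one more tool, called as name(argument=value, ...), one argument or row to a line, values as JSON. send_rows: Moves the arm, as the interface text tells. Its arguments: {"type":"object","properties":{"deltas":{"type":"array"}},"required":["deltas"]}

```bash
ls; mkdir -p pics
python3 - <<'E'
from plant import *
import cv2,numpy as np
print(observe())
for n in ["side","top","wrist"]:
    p,d=camera(n); cv2.imwrite(f"pics/{n}0.png",p); np.save(f"pics/{n}0.npy",d); print(n,camera_info(n))
E
```

```text
pics
{'time': 0.0, 'qpos': array([1.20298693e+00, 2.41436081e-01, 3.71797640e-03, 1.33518412e+00,
       2.05406527e-06, 1.57083187e+00]), 'dq': array([ 0.00105028,  0.00101111, -0.00172018, -0.00123057,  0.00092006,
       -0.00029628]), 'joint_efforts': array([ 2.24023082e-03, -3.72316146e+01,  2.52408814e+01,  1.69358833e-02,
        2.06535551e-04,  4.92475223e-06]), 'tcp_pos': array([0.17955924, 0.46597163, 0.23039903]), 'tool_rot': array([-3.14159067e+00,  2.10589860e-03,  1.20295139e+00]), 'contact_force': array([-0.56551918,  0.45231135,  0.94170401]), 'ft_torque': array([-0.00571685, -0.04898271, -0.04443195]), 'grip_width': 0.08587647387133551}
side {'intrinsics': array([[405.55605369,   0.        , 285.43949885],
       [  0.        , 405.55605369, 212.6698365 ],
       [  0.        ,   0.        ,   1.        ]]), 'xyz': array([-0.01481392, -0.74896335,  0.79322176]), 'attitude': array([-2.19716493, -0.02247009, -0.64230009])}
top {'intrinsics': array([[489.05841312,   0.        , 287.74056066],
       [  0.        , 489.05841312, 208.43274937],
       [  0.        ,   0.        ,   1.        ]]), 'xyz': array([0.29352828, 0.01007057, 1.34164443]), 'attitude': array([-2.93761552e+00,  2.27778039e-03, -1.68366306e+00])}
wrist {'intrinsics': array([[320.25878585,   0.        , 275.70673242],
       [  0.        , 320.25878585, 208.45843942],
       [  0.        ,   0.        ,   1.        ]]), 'tool_from_camera': array([[ 9.99999940e-01, -3.40730764e-04,  6.36442991e-05,
        -6.70395354e-04],
       [ 3.07467422e-04,  9.56728339e-01,  2.90982458e-01,
        -7.49658522e-02],
       [-1.60036980e-04, -2.90982421e-01,  9.56728386e-01,
        -1.42635585e-01],
       [ 0.00000000e+00,  0.00000000e+00,  0.00000000e+00,
         1.00000000e+00]])}
```

View pics/top0.png

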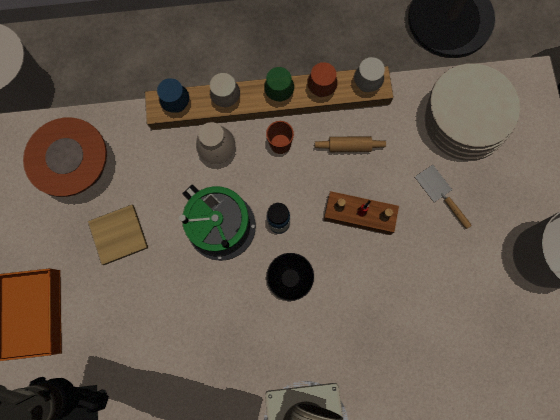

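View pics/side0.png

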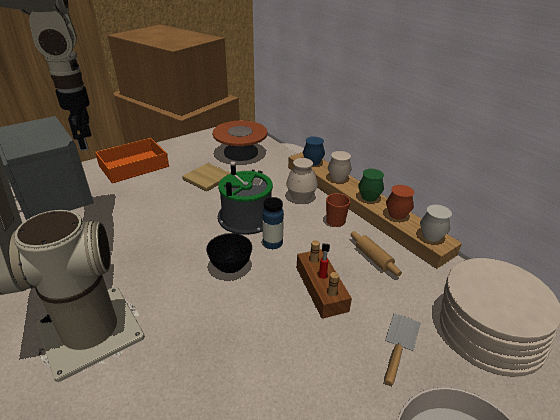

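View pics/wrist0.png

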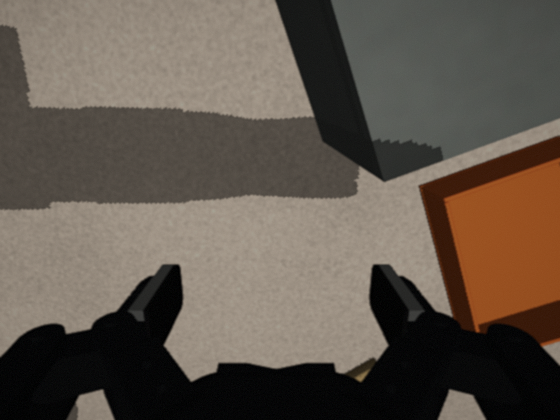

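```bash
cat > h.py <<'E'
import numpy as np,cv2
from scipy.spatial.transform import Rotation as R
from plant import *
def cam(n): 
    i=camera_info(n); return i['intrinsics'],R.from_euler('xyz',i['attitude']).as_matrix(),np.array(i['xyz'])
def p3(n,u,v,d):
    K,Rm,t=cam(n); return Rm@(d*np.linalg.solve(K,[u,v,1]))+t
def atz(n,u,v,z):
    K,Rm,t=cam(n); r=Rm@np.linalg.solve(K,[u,v,1]); return t+r*(z-t[2])/r[2]
def proj(n,P):
    K,Rm,t=cam(n); c=K@(Rm.T@(np.array(P)-t)); return c[:2]/c[2]
def wcam(st):
    i=camera_info('wrist'); T=i['tool_from_camera']; Rt=R.from_euler('xyz',st['tool_rot']).as_matrix()
    return i['intrinsics'],Rt@T[:3,:3],Rt@T[:3,3]+st['tcp_pos']
E
python3 - <<'E'
import cv2,numpy as np
from h import *
p=cv2.imread('pics/top0.png');
cv2.imwrite('pics/c1.png',cv2.resize(p[170:270,170:300],None,fx=6,fy=6,interpolation=2))
cv2.imwrite('pics/c2.png',cv2.resize(p[180:245,310:410],None,fx=8,fy=8,interpolation=2))
E
```

```text
(no output)
```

View pics/c1.png

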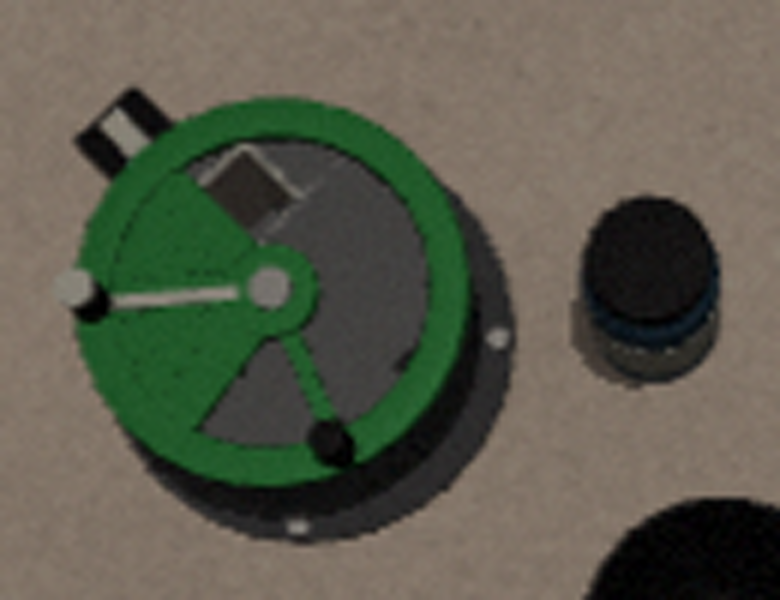

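View pics/c2.png

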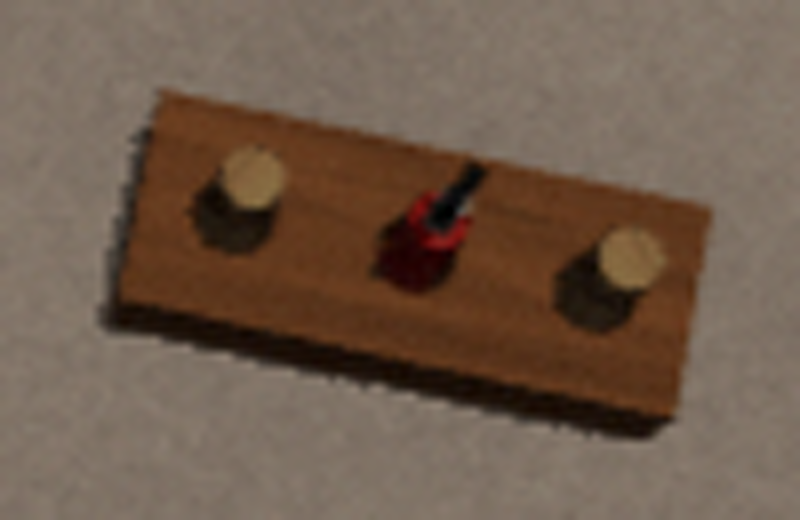

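Run:
```python
from h import *
d=np.load('pics/top0.npy')
for n,u,v,z in [('hub',214.8,217.8,.124),('mark',190.5,191.3,.117),('ra',341.6,202.25,.108),('rb',389,212.5,.108),('jar',278,213.5,.15),('lugw',182.5,218,.164),('lugb',225,243.5,.164),('shap',364,210,.1)]:
    print(n,atz('top',u-.4,v-.4,z).round(4),p3('top',u,v,d[int(round(v)),int(round(u))]).round(4))
h=atz('top',214.4,217.4,.124);m=atz('top',190.1,190.9,.117);l=atz('top',182.1,217.6,.164);b=atz('top',224.6,243.1,.164)
an=lambda p:np.arctan2(*(p-h)[[1,0]])
print(an(m),an(l),an(b),an(l)-an(m),an(b)-an(m),[np.linalg.norm((x-h)[:2]) for x in(m,l,b)])
# block corners
for u,v in [(160,92),(712,208),(675,412),(122,302)]: print(atz('top',u/8+309.6,v/8+179.6,.05).round(4))
```

```text
hub [0.5421 0.1717 0.124 ] [0.5404 0.1704 0.1266]
mark [0.6199 0.2292 0.117 ] [0.6192 0.2286 0.115 ]
ra [ 0.549 -0.155  0.108] [ 0.548  -0.156   0.1072]
rb [ 0.5085 -0.2724  0.108 ] [ 0.507  -0.2728  0.1102]
jar [0.5298 0.0114 0.15  ] [0.5292 0.0105 0.1479]
lugw [0.5424 0.2451 0.164 ] [0.5411 0.244  0.1648]
lugb [0.4679 0.147  0.164 ] [0.4664 0.1458 0.1669]
shap [ 0.5238 -0.2109  0.1   ] [ 0.5218 -0.2111  0.1041]
0.6361262633772017 1.5668450804653515 -2.8205298685859503 0.9307188170881499 -3.456656131963152 [np.float64(0.09670828797658877), np.float64(0.07340941185172098), np.float64(0.07814817355899639)]
[ 0.5943 -0.1355  0.05  ]
[ 0.5333 -0.3152  0.05  ]
[ 0.4659 -0.292   0.05  ]
[ 0.5238 -0.1134  0.05  ]
```

```bash
cat >> h.py <<'E'
def rel(x,y,z,yaw,st=None):
    st=st or observe()
    Rt=R.from_euler('xyz',st['tool_rot']); Rg=R.from_euler('xyz',[np.pi,0,yaw])
    print('t',st['time'].__round__(2),'pos',st['tcp_pos'].round(4),'rot',st['tool_rot'].round(3),'F',st['contact_force'].round(1),'w',round(st['grip_width'],4))
    print('row',(Rt.inv()*Rg).as_rotvec().round(3).tolist(),Rt.inv().apply(np.array([x,y,z])-st['tcp_pos']).round(4).tolist())
E
python3 -c "
from h import *
rel(.542,.25,.25,0.)"
```

```text
t 0.15 pos [0.1796 0.4661 0.2306] rot [-3.142e+00  2.000e-03  1.203e+00] F [-0.1 -0.1 -0.2] w 0.0854
row [0.001, 0.001, 1.203] [-0.0714, 0.4159, -0.0193]
```

send_rows(
  deltas=[
    [0,0,0.15,-0.008,0.05,-0.019,0.04],
    [0,0,0.3,-0.016,0.1,-0.019,0.04],
    [0,0,0.45,-0.024,0.15,-0.019,0.04],
    [0,0,0.6,-0.033,0.2,-0.019,0.04],
    [0,0,0.75,-0.043,0.25,-0.019,0.04],
  ],
)

```text
time: 0.65
tcp_pos: [0.3931, 0.3385, 0.2495]
tool_rot: [3.141, 0.001, 0.447]
contact_force: [0.7, 0.6, -0.1]
grip_width: 0.0401
```

```bash
python3 -c "
from h import *
rel(.542,.25,.25,0.)"
```

```text
t 0.65 pos [0.3931 0.3385 0.2495] rot [3.141e+00 1.000e-03 4.470e-01] F [ 0.7  0.6 -0.1] w 0.0401
row [0.001, 0.001, 0.447] [0.096, 0.1442, -0.0005]
```

send_rows(
  deltas=[
    [0,0,0.15,0.025,0.04,0,0.04],
    [0,0,0.3,0.05,0.08,0,0.04],
    [0,0,0.447,0.08,0.12,0,0.04],
    [0,0,0.447,0.096,0.144,0,0.04],
    [0,0,0.447,0.096,0.144,0,0.04],
  ],
)

```text
time: 1.15
tcp_pos: [0.5448, 0.2474, 0.248]
tool_rot: [3.139, 0.001, -0.005]
contact_force: [-0.3, 0.2, -0.7]
grip_width: 0.0401
```

```bash
python3 -c "
from h import *
rel(.542,.2467,.25,0.)
s=observe();p,d=camera('wrist');cv2.imwrite('pics/w1.png',p);np.save('pics/w1.npy',d)
import pickle;pickle.dump(s,open('pics/w1.pkl','wb'))"
```

```text
t 1.15 pos [0.5448 0.2474 0.248 ] rot [ 3.139e+00  1.000e-03 -5.000e-03] F [-0.3  0.2 -0.7] w 0.0401
row [0.003, 0.001, -0.005] [-0.0028, 0.0007, -0.002]
```

View pics/w1.png

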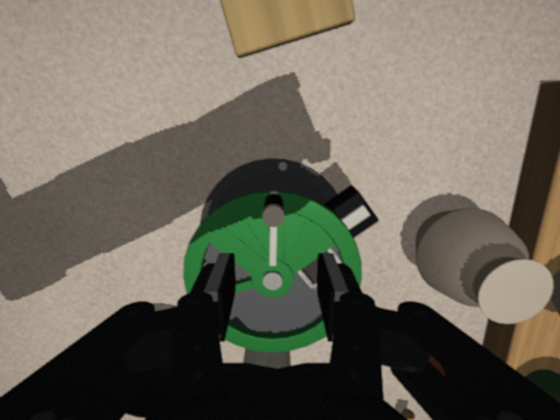

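```bash
python3 -c "
from h import *
import pickle
s=pickle.load(open('pics/w1.pkl','rb'));K,Rm,t=wcam(s)
def a(u,v,z):
    r=Rm@np.linalg.solve(K,[u,v,1]); return t+r*(z-t[2])/r[2]
h=a(272,281,.124);m=a(357,216.5,.117);l=a(274,216,.164)
print(h,m,l,np.arctan2(*(m-h)[[1,0]]),np.arctan2(*(l-h)[[1,0]]),[np.linalg.norm((q-h)[:2]) for q in (m,l)])
p=cv2.imread('pics/w1.png');cv2.imwrite('pics/w1c.png',cv2.resize(p[150:360,170:390],None,fx=2.8,fy=2.8,interpolation=2))
"
```

```text
[0.53973729 0.16879464 0.124     ] [0.61668068 0.22970455 0.117     ] [0.54243308 0.24621115 0.164     ] 0.669610130460951 1.5359884489893714 [np.float64(0.09813409918159376), np.float64(0.07746343081103002)]
```

View pics/w1c.png

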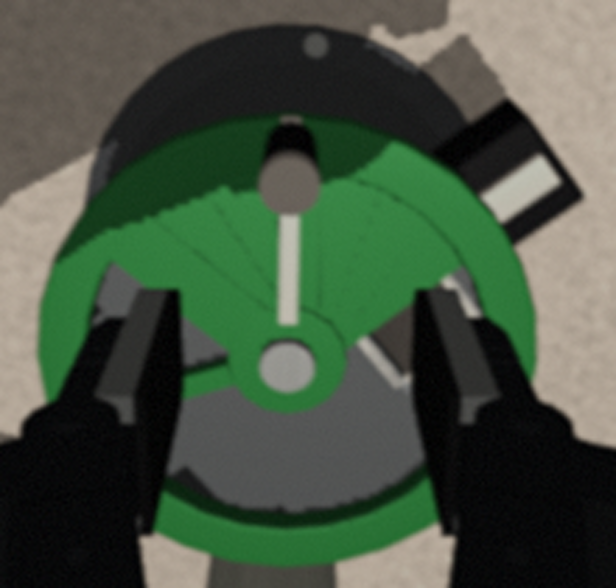

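send_rows(
  deltas=[
    [0,0,0,-0.003,0.001,0.04,0.04],
    [0,0,0,-0.003,0.001,0.08,0.04],
    [0,0,0,-0.003,0.001,0.115,0.04],
    [0,0,0,-0.003,0.001,0.115,0.035],
  ],
)

```text
time: 1.6
tcp_pos: [0.5343, 0.2465, 0.1277]
tool_rot: [3.135, 0.014, -0.001]
contact_force: [-1.1, -0.0, -0.7]
grip_width: 0.0347
```

```bash
cat >> h.py <<'E'
H=np.array([.541,.1705])
def arc(angs,z=.133,r=.075,yawoff=-np.pi/2):
    for a in angs: rel(H[0]+r*np.cos(a),H[1]+r*np.sin(a),z,a+yawoff)
E
python3 -c "
from h import *
arc(np.arange(1.56,2.5,.13))
p,d=camera('side');cv2.imwrite('pics/s1.png',cv2.resize(p[130:270,160:360],None,fx=4,fy=4))
"
```

```text
t 1.6 pos [0.5343 0.2465 0.1277] rot [ 3.135e+00  1.400e-02 -1.000e-03] F [-1.1 -0.  -0.7] w 0.0347
row [0.007, 0.014, 0.01] [0.0074, 0.0011, -0.0054]
t 1.6 pos [0.5343 0.2465 0.1277] rot [ 3.135e+00  1.400e-02 -1.000e-03] F [-1.1 -0.  -0.7] w 0.0347
row [0.006, 0.014, -0.12] [-0.0023, 0.0016, -0.0052]
t 1.6 pos [0.5343 0.2465 0.1277] rot [ 3.135e+00  1.400e-02 -1.000e-03] F [-1.1 -0.  -0.7] w 0.0347
row [0.005, 0.015, -0.25] [-0.0119, 0.0034, -0.0051]
t 1.6 pos [0.5343 0.2465 0.1277] rot [ 3.135e+00  1.400e-02 -1.000e-03] F [-1.1 -0.  -0.7] w 0.0347
row [0.004, 0.015, -0.38] [-0.0211, 0.0064, -0.0049]
t 1.6 pos [0.5343 0.2465 0.1277] rot [ 3.135e+00  1.400e-02 -1.000e-03] F [-1.1 -0.  -0.7] w 0.0347
row [0.003, 0.015, -0.51] [-0.0299, 0.0106, -0.0048]
t 1.6 pos [0.5343 0.2465 0.1277] rot [ 3.135e+00  1.400e-02 -1.000e-03] F [-1.1 -0.  -0.7] w 0.0347
row [0.002, 0.016, -0.64] [-0.0381, 0.0159, -0.0046]
t 1.6 pos [0.5343 0.2465 0.1277] rot [ 3.135e+00  1.400e-02 -1.000e-03] F [-1.1 -0.  -0.7] w 0.0347
row [0.001, 0.016, -0.77] [-0.0455, 0.0222, -0.0045]
t 1.6 pos [0.5343 0.2465 0.1277] rot [ 3.135e+00  1.400e-02 -1.000e-03] F [-1.1 -0.  -0.7] w 0.0347
row [0.0, 0.016, -0.9] [-0.0521, 0.0294, -0.0043]
```

View pics/s1.png

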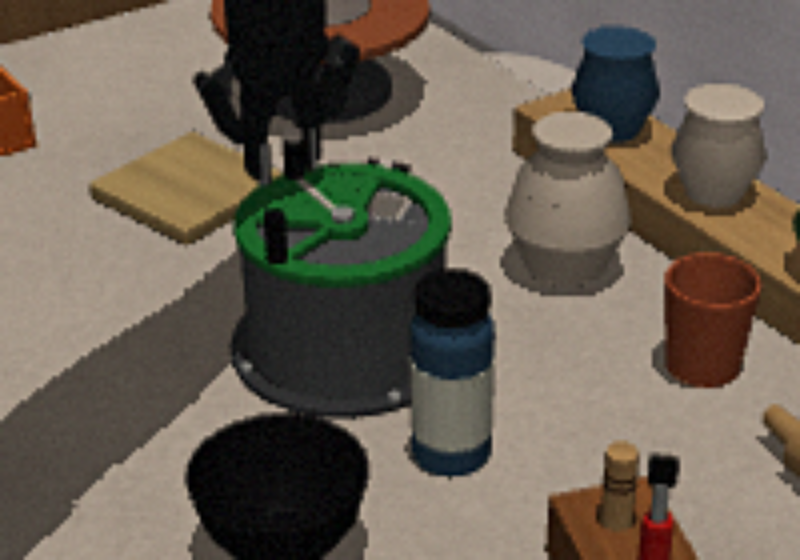

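send_rows(
  deltas=[
    [0,0.01,-0.12,-0.002,0.002,-0.005,0.035],
    [0,0.01,-0.25,-0.012,0.003,-0.005,0.035],
    [0,0.01,-0.38,-0.021,0.006,-0.005,0.035],
    [0,0.01,-0.51,-0.03,0.011,-0.005,0.035],
    [0,0.01,-0.64,-0.038,0.016,-0.005,0.035],
  ],
)

```text
time: 2.15
tcp_pos: [0.5, 0.2338, 0.1401]
tool_rot: [3.14, -0.007, 0.646]
contact_force: [1.5, 2.6, -1.6]
grip_width: 0.0346
```

```bash
python3 -c "
from h import *
arc(np.arange(2.34,3.12,.13))
" | grep -v '^t'; python3 -c "
from h import *
print(observe())"
```

```text
row [0.002, -0.007, -0.123] [-0.0146, 0.0008, 0.007]
row [0.002, -0.007, -0.253] [-0.0242, 0.0026, 0.007]
row [0.003, -0.006, -0.383] [-0.0335, 0.0057, 0.0069]
row [0.003, -0.006, -0.513] [-0.0423, 0.0099, 0.0069]
row [0.004, -0.006, -0.643] [-0.0504, 0.0152, 0.0068]
row [0.004, -0.006, -0.773] [-0.0578, 0.0215, 0.0068]
row [0.005, -0.006, -0.903] [-0.0643, 0.0288, 0.0067]
{'time': 2.15, 'qpos': array([ 4.37458203e-01,  3.91439439e-01, -2.67816224e-02,  1.14552158e+00,
       -1.06774359e-04,  1.36230051e+00]), 'dq': array([-0.02667007, -0.17486228, -0.26857839, -0.0900494 ,  0.00238475,
       -1.30900709]), 'joint_efforts': array([ -0.79503335, -42.77488232,  23.60273659,   0.90949433,
        -0.454978  ,   1.11536946]), 'tcp_pos': array([0.50001062, 0.23380873, 0.14014636]), 'tool_rot': array([ 3.14002814, -0.00687882,  0.64595902]), 'contact_force': array([ 1.5360015 ,  2.62065437, -1.63815022]), 'ft_torque': array([ 0.50790111, -0.26047397,  0.0030711 ]), 'grip_width': 0.034594659420790944}
```

Pushing as expected (about 3 N). Continue.

send_rows(
  deltas=[
    [0,0,-0.12,-0.014,0.001,0.006,0.035],
    [0,0,-0.25,-0.024,0.003,0.006,0.035],
    [0,0,-0.38,-0.033,0.006,0.006,0.035],
    [0,0,-0.51,-0.042,0.01,0.006,0.035],
    [0,0,-0.64,-0.05,0.015,0.006,0.035],
  ],
)

```text
time: 2.65
tcp_pos: [0.4706, 0.194, 0.1377]
tool_rot: [3.132, -0.011, 1.294]
contact_force: [0.6, 2.7, 1.9]
grip_width: 0.0351
```

```bash
python3 -c "
from h import *
arc([2.9,2.97,3.04,3.08])
"
```

```text
t 2.65 pos [0.4706 0.194  0.1377] rot [ 3.132 -0.011  1.294] F [0.6 2.7 1.9] w 0.0351
row [0.01, -0.01, -0.036] [-0.006, -0.0009, 0.0046]
t 2.65 pos [0.4706 0.194  0.1377] rot [ 3.132 -0.011  1.294] F [0.6 2.7 1.9] w 0.0351
row [0.01, -0.01, -0.106] [-0.0113, -0.0005, 0.0046]
t 2.65 pos [0.4706 0.194  0.1377] rot [ 3.132 -0.011  1.294] F [0.6 2.7 1.9] w 0.0351
row [0.011, -0.01, -0.176] [-0.0165, 0.0002, 0.0045]
t 2.65 pos [0.4706 0.194  0.1377] rot [ 3.132 -0.011  1.294] F [0.6 2.7 1.9] w 0.0351
row [0.011, -0.01, -0.216] [-0.0194, 0.0008, 0.0045]
```

send_rows(
  deltas=[
    [0,0,-0.1,-0.011,0,0.004,0.035],
    [0,0,-0.2,-0.019,0.001,0.004,0.035],
    [0,0,-0.2,-0.019,0.001,0.004,0.035],
    [0,0,-0.2,-0.019,0.001,0.004,0.04],
    [0,0,-0.2,-0.014,0.001,0.0,0.045],
  ],
)

```text
time: 3.15
tcp_pos: [0.4678, 0.1805, 0.1383]
tool_rot: [3.13, -0.008, 1.492]
contact_force: [-0.1, 0.9, -0.7]
grip_width: 0.0449
```

```bash
python3 -c "
from h import *
rel(.51,-.08,.25,.4)
"
```

```text
t 3.15 pos [0.4678 0.1805 0.1383] rot [ 3.13  -0.008  1.492] F [-0.1  0.9 -0.7] w 0.0449
row [0.006, -0.014, 1.092] [-0.2554, 0.0639, -0.1131]
```

send_rows(
  deltas=[
    [0,0,0,0,0,-0.045,0.05],
    [0,0,0,0,0,-0.09,0.05],
    [0,0,0.1,-0.04,0.01,-0.113,0.05],
    [0,0,0.25,-0.08,0.02,-0.113,0.05],
    [0,0,0.4,-0.13,0.03,-0.113,0.05],
  ],
)

```text
time: 3.65
tcp_pos: [0.4874, 0.0489, 0.2526]
tool_rot: [3.13, -0.015, 1.088]
contact_force: [1.2, 0.2, -0.2]
grip_width: 0.0499
```

```bash
python3 -c "
from h import *
rel(.549,-.155,.22,-.33)
"
```

```text
t 3.65 pos [0.4874 0.0489 0.2526] rot [ 3.13  -0.015  1.088] F [ 1.2  0.2 -0.2] w 0.0499
row [-0.001, -0.02, 1.418] [-0.1525, 0.1489, 0.0319]
```

send_rows(
  deltas=[
    [0,0,0.15,-0.03,0.03,0,0.05],
    [0,0,0.3,-0.06,0.06,0,0.05],
    [0,0,0.45,-0.09,0.09,0,0.05],
    [0,0,0.6,-0.12,0.12,0,0.05],
    [0,0,0.75,-0.15,0.145,0,0.05],
  ],
)

```text
time: 4.15
tcp_pos: [0.5473, -0.1527, 0.2523]
tool_rot: [-3.14, -0.019, 0.335]
contact_force: [-0.1, 0.1, 0.2]
grip_width: 0.0503
```

```bash
python3 -c "
from h import *
rel(.549,-.155,.22,-.33)
"
```

```text
t 4.15 pos [ 0.5473 -0.1527  0.2523] rot [-3.14  -0.019  0.335] F [-0.1  0.1  0.2] w 0.0503
row [-0.008, -0.018, 0.665] [0.0002, 0.0028, 0.0323]
```

send_rows(
  deltas=[
    [0,-0.02,0.15,0,0.003,0,0.05],
    [0,-0.02,0.3,0,0.003,0,0.05],
    [0,-0.02,0.45,0,0.003,0,0.05],
    [0,-0.02,0.6,0,0.003,0,0.05],
    [0,-0.02,0.665,0,0.003,0,0.05],
  ],
)

```text
time: 4.65
tcp_pos: [0.5489, -0.1552, 0.2526]
tool_rot: [-3.135, 0.004, -0.335]
contact_force: [-0.4, -0.3, -0.0]
grip_width: 0.0502
```

```bash
python3 -c "
from h import *
rel(.549,-.155,.22,-.33)
s=observe();p,d=camera('wrist');cv2.imwrite('pics/w2.png',p)
import pickle;pickle.dump(s,open('pics/w2.pkl','wb'))
p,d=camera('top');cv2.imwrite('pics/t2.png',p);np.save('pics/t2.npy',d)
cv2.imwrite('pics/t2c.png',cv2.resize(p[170:270,170:300],None,fx=6,fy=6,interpolation=2))
"
```

```text
t 4.65 pos [ 0.5489 -0.1552  0.2526] rot [-3.135  0.004 -0.335] F [-0.4 -0.3 -0. ] w 0.0502
row [-0.007, 0.004, -0.005] [0.0002, 0.0, 0.0326]
```

View pics/w2.png

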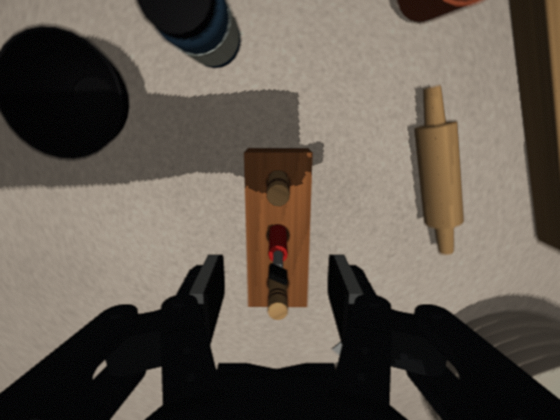

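View pics/t2c.png

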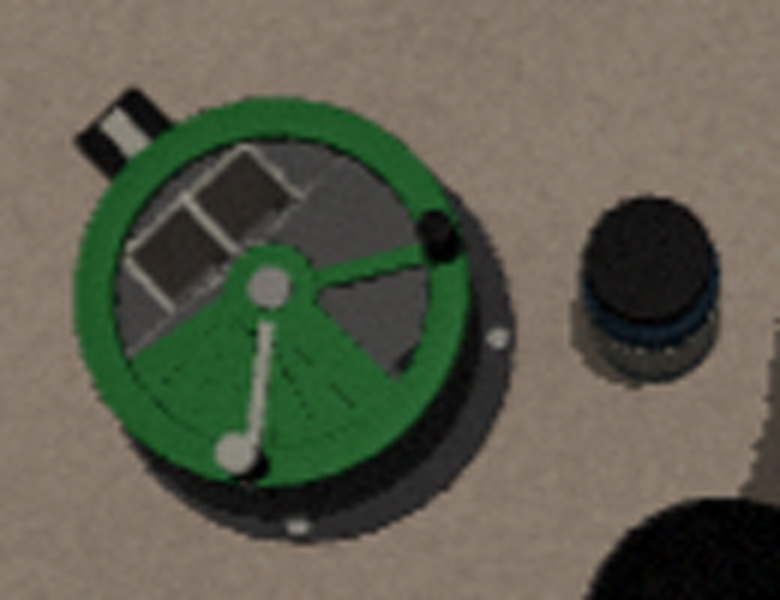

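```bash
python3 -c "
from h import *
import pickle
s=pickle.load(open('pics/w2.pkl','rb'));K,Rm,t=wcam(s)
def a(u,v,z):
    r=Rm@np.linalg.solve(K,[u,v,1]); return t+r*(z-t[2])/r[2]
print(a(278,311,.108),a(278,183.5,.108))
k=lambda u,v,z:atz('top',u/6+169.6,v/6+169.6,z)
for n,u,v,z in [('L',180,255,.114),('R',243,195,.114),('h',269,287,.124),('m',123,128,.117),('lw',237,452,.164)]: print(n,k(u,v,z).round(4))
h=k(269,287,.124)[:2]
for yaw in (.636,.66):
  c,s_=np.cos(yaw),np.sin(yaw)
  print([ (h+[c*.04-s_*y,s_*.04+c*y]).round(4) for y in(.018,-.018)])
l=k(237,452,.164)[:2]-h;print(np.arctan2(l[1],l[0])-.636)
"
```

```text
[ 0.50909048 -0.27215614  0.108     ] [ 0.55313524 -0.14491685  0.108     ]
L [0.5622 0.2096 0.114 ]
R [0.5853 0.1807 0.114 ]
h [0.542  0.1716 0.124 ]
m [0.6198 0.2292 0.117 ]
lw [0.4677 0.1848 0.164 ]
[array([0.5635, 0.2099]), array([0.5849, 0.1809])]
[array([0.5625, 0.2104]), array([0.5846, 0.1819])]
2.3307265849593612
```

```bash
python3 -c "
import cv2
p=cv2.imread('pics/w2.png');cv2.imwrite('pics/w2c.png',cv2.resize(p[140:330,210:350],None,fx=3.1,fy=3.1,interpolation=2))"
```

```text
(no output)
```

View pics/w2c.png

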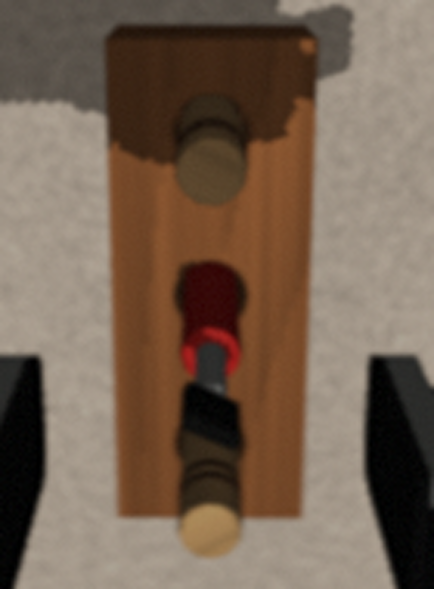

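send_rows(
  deltas=[
    [0,0,0,0,0,0.05,0.05],
    [0,0,0,0,0,0.1,0.05],
    [0,0,0,0,0,0.145,0.05],
    [0,0,0,0,0,0.17,0.05],
    [0,0,0,0,0,0.17,0.05],
  ],
)

```text
time: 5.25
tcp_pos: [0.5453, -0.1525, 0.0783]
tool_rot: [-3.135, 0.014, -0.329]
contact_force: [0.0, 0.7, 0.2]
grip_width: 0.05
```

send_rows(
  deltas=[
    [0,0,0,0,0,0,0.03],
    [0,0,0,0,0,0,0.01],
    [0,0,0,0,0,0,0.01],
    [0,0,0,0,0,0,0.01],
    [0,0,0,0,0,0,0.01],
  ],
)

```text
time: 5.75
tcp_pos: [0.5469, -0.1529, 0.0799]
tool_rot: [-3.135, 0.009, -0.329]
contact_force: [1.7, -0.8, 1.8]
grip_width: 0.0202
```

send_rows(
  deltas=[
    [0,0,0,0,0,-0.03,0.01],
    [0,0,0,0,0,-0.07,0.01],
    [0,0,0,0,0,-0.11,0.01],
    [0,0,0,0,0,-0.15,0.01],
    [0,0,0,0,0,-0.19,0.01],
  ],
)

```text
time: 6.25
tcp_pos: [0.5475, -0.1546, 0.2718]
tool_rot: [-3.135, 0.01, -0.329]
contact_force: [0.6, -0.8, -1.1]
grip_width: 0.0202
```

```bash
python3 -c "
from h import *
rel(.5855,.1810,.26,-.33)
s=observe();p,d=camera('wrist');cv2.imwrite('pics/w3.png',p)
"
```

```text
t 6.25 pos [ 0.5475 -0.1546  0.2718] rot [-3.135  0.01  -0.329] F [ 0.6 -0.8 -1.1] w 0.0202
row [-0.006, 0.01, 0.001] [-0.0722, -0.3298, 0.0146]
```

View pics/w3.png

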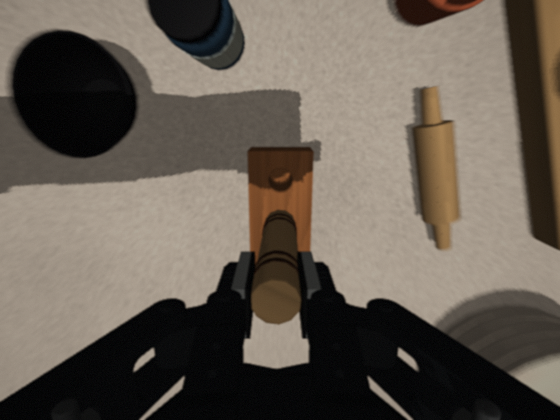

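send_rows(
  deltas=[
    [0,0,0,-0.01,-0.045,0,0.01],
    [0,0,0,-0.02,-0.09,0,0.01],
    [0,0,0,-0.03,-0.135,0,0.01],
    [0,0,0,-0.04,-0.18,0,0.01],
    [0,0,0,-0.05,-0.225,0,0.01],
  ],
)

```text
time: 6.8
tcp_pos: [0.5751, 0.0753, 0.2811]
tool_rot: [-3.135, -0.002, -0.329]
contact_force: [0.5, -0.4, -0.3]
grip_width: 0.0207
```

```bash
python3 -c "
from h import *
rel(.5855,.1810,.26,-.33)
"
```

```text
t 6.8 pos [0.5751 0.0753 0.2811] rot [-3.135e+00 -2.000e-03 -3.290e-01] F [ 0.5 -0.4 -0.3] w 0.0207
row [-0.007, -0.002, 0.001] [-0.0244, -0.1033, 0.0218]
```

send_rows(
  deltas=[
    [-0.005,0,0,-0.012,-0.045,0.01,0.01],
    [-0.005,0,0,-0.02,-0.08,0.02,0.01],
    [-0.005,0,0,-0.024,-0.103,0.021,0.01],
    [-0.005,0,0,-0.024,-0.103,0.021,0.01],
    [-0.005,0,0,-0.024,-0.103,0.021,0.01],
  ],
)

```text
time: 7.3
tcp_pos: [0.5853, 0.1808, 0.2604]
tool_rot: [-3.141, -0.002, -0.328]
contact_force: [0.1, -0.7, -0.4]
grip_width: 0.0201
```

```bash
python3 -c "
from h import *
import pickle
rel(.5855,.1810,.26,-.33)
s=observe();p,d=camera('wrist');cv2.imwrite('pics/w4.png',p);pickle.dump(s,open('pics/w4.pkl','wb'))
"
```

```text
t 7.3 pos [0.5853 0.1808 0.2604] rot [-3.141e+00 -2.000e-03 -3.280e-01] F [ 0.1 -0.7 -0.4] w 0.0201
row [-0.001, -0.002, 0.002] [0.0001, -0.0002, 0.0004]
```

View pics/w4.png

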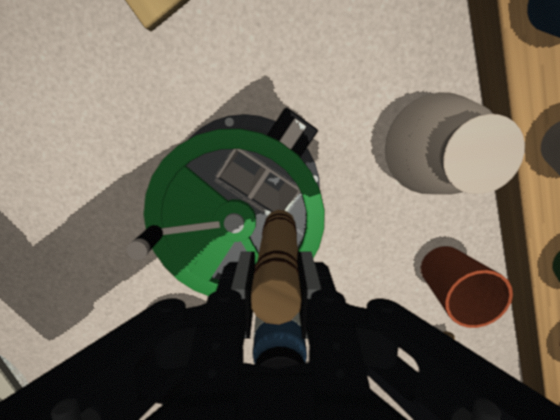

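```bash
python3 -c "
from h import *
import pickle
s=pickle.load(open('pics/w4.pkl','rb'));K,Rm,t=wcam(s)
p=cv2.imread('pics/w4.png')
def pr(P): c=K@(Rm.T@(np.array(P)-t)); return c[:2]/c[2]
z=cv2.resize(p[100:260,140:340],None,fx=4,fy=4,interpolation=2)
def mk(P,c): 
    q=(pr(P)-[140,100]+.5)*4; cv2.circle(z,(int(q[0]),int(q[1])),3,c,-1)
h=np.array([.542,.1716]);c,sn=np.cos(.64),np.sin(.64);Rz=np.array([[c,-sn],[sn,c]])
mk([*h,.124],(0,0,255));mk([*(h+Rz@[.1,0]),.117],(0,0,255))
for y in(.018,-.018):
  for dx,dy in((0,0),(16,16),(-16,16),(16,-16),(-16,-16)): mk([*(h+Rz@[.04+dx/1e3,y+dy/1e3]),.114],(0,255,255))
cv2.imwrite('pics/w4c.png',z)"
```

```text
(no output)
```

View pics/w4c.png

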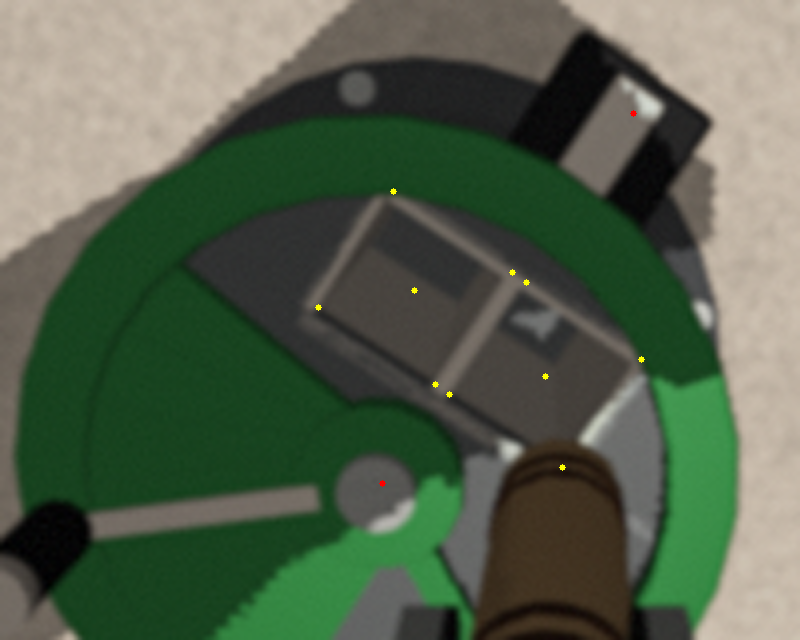

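send_rows(
  deltas=[
    [0,0,0,-0.001,0,0.03,0.01],
    [0,0,0,-0.001,0,0.05,0.01],
    [0,0,0,-0.001,0,0.06,0.01],
    [0,0,0,-0.001,0,0.06,0.01],
  ],
)

```text
time: 7.75
tcp_pos: [0.5839, 0.1788, 0.1996]
tool_rot: [3.141, 0.0, -0.331]
contact_force: [-0.4, -0.6, -0.0]
grip_width: 0.0202
```

```bash
python3 -c "
from h import *
import pickle
rel(.5845,.1805,.13,-.33)
s=observe();p,d=camera('wrist');pickle.dump(s,open('pics/w5.pkl','wb'))
cv2.imwrite('pics/w5.png',cv2.resize(p[100:320,140:400],None,fx=2.7,fy=2.7,interpolation=2))
p,d=camera('side');cv2.imwrite('pics/s5.png',cv2.resize(p[110:250,180:340],None,fx=4,fy=4,interpolation=2))
"
```

```text
t 7.75 pos [0.5839 0.1788 0.1996] rot [ 3.141  0.    -0.331] F [-0.4 -0.6 -0. ] w 0.0202
row [0.001, 0.0, -0.001] [0.0, -0.0019, 0.0696]
```

View pics/w5.png

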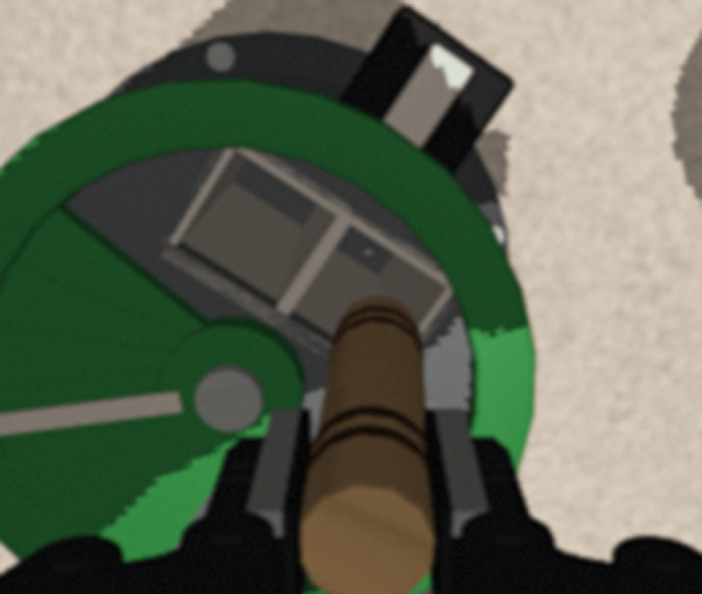

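View pics/s5.png

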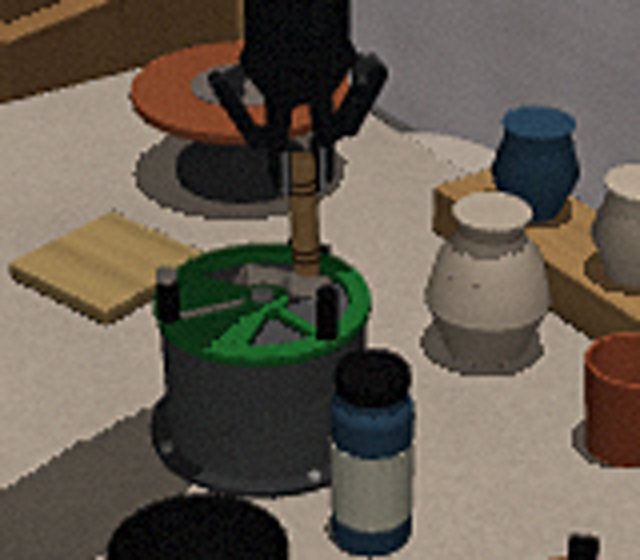

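send_rows(
  deltas=[
    [0,0,0,0,-0.002,0.02,0.01],
    [0,0,0,0,-0.002,0.035,0.01],
    [0,0,0,0,-0.002,0.05,0.01],
    [0,0,0,0,-0.002,0.065,0.01],
    [0,0,0,0,-0.002,0.066,0.01],
  ],
)

```text
time: 8.35
tcp_pos: [0.5857, 0.1813, 0.1352]
tool_rot: [-3.141, -0.002, -0.331]
contact_force: [-1.3, -0.0, -1.8]
grip_width: 0.0201
```

```bash
python3 -c "
from h import *
import pickle
rel(.5845,.1805,.13,-.33)
s=observe();p,d=camera('wrist');pickle.dump(s,open('pics/w6.pkl','wb'))
cv2.imwrite('pics/w6.png',cv2.resize(p[100:320,140:400],None,fx=2.7,fy=2.7,interpolation=2))
"
```

```text
t 8.35 pos [0.5857 0.1813 0.1352] rot [-3.141e+00 -2.000e-03 -3.310e-01] F [-1.3 -0.  -1.8] w 0.0201
row [-0.001, -0.002, -0.001] [-0.0009, 0.0011, 0.0052]
```

View pics/w6.png

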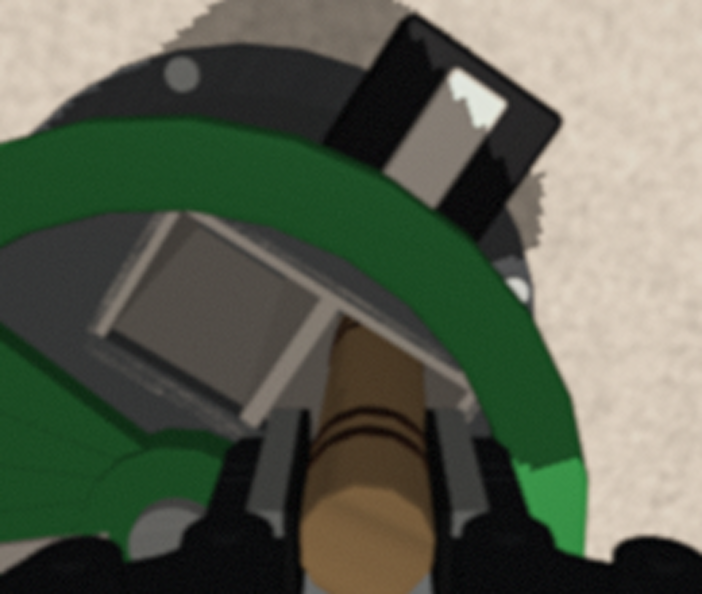

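send_rows(
  deltas=[
    [0,0,0,0,0,0,0.03],
    [0,0,0,0,0,0,0.045],
    [0,0,0,0,0,0,0.05],
    [0,0,0,0,0,0,0.05],
    [0,0,0,0,0,-0.02,0.05],
  ],
)

```text
time: 8.9
tcp_pos: [0.5842, 0.1809, 0.1537]
tool_rot: [3.14, 0.002, -0.331]
contact_force: [-0.6, -0.0, -0.4]
grip_width: 0.0498
```

send_rows(
  deltas=[
    [0,0,0,0,0,-0.04,0.05],
    [0,0,0,0,0,-0.08,0.05],
    [0,0,0,0,0,-0.1,0.05],
    [0,0,0,0,0,-0.11,0.05],
    [0,0,0,0,0,-0.11,0.05],
  ],
)

```text
time: 9.4
tcp_pos: [0.5851, 0.1812, 0.2652]
tool_rot: [-3.142, -0.001, -0.331]
contact_force: [-0.0, 0.0, -0.4]
grip_width: 0.05
```

```bash
python3 -c "
from h import *
import pickle
rel(.509,-.272,.25,-.33)
s=observe();p,d=camera('wrist');pickle.dump(s,open('pics/w7.pkl','wb'))
cv2.imwrite('pics/w7.png',cv2.resize(p[100:320,140:400],None,fx=2.7,fy=2.7,interpolation=2))
"
```

```text
t 9.4 pos [0.5851 0.1812 0.2652] rot [-3.142e+00 -1.000e-03 -3.310e-01] F [-0.   0.  -0.4] w 0.05
row [-0.0, -0.001, -0.001] [0.0751, 0.4534, 0.0152]
```

View pics/w7.png

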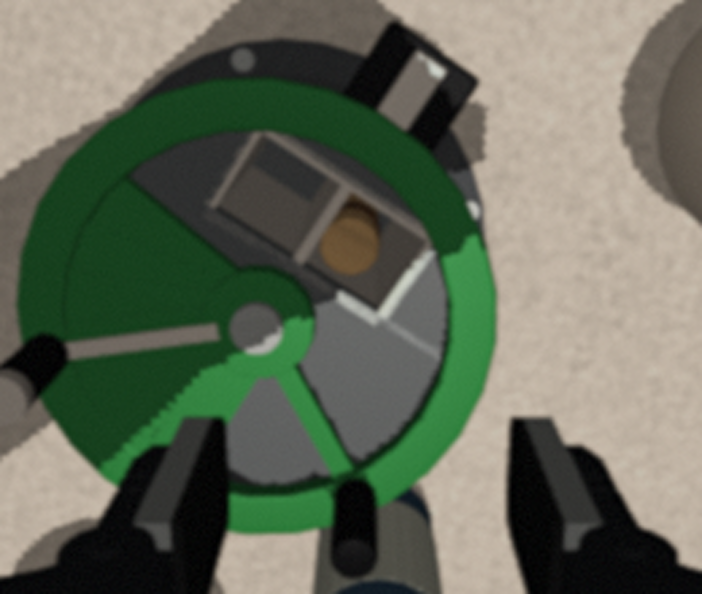

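send_rows(
  deltas=[
    [0,0,0,0.008,0.048,0,0.05],
    [0,0,0,0.016,0.096,0,0.05],
    [0,0,0,0.024,0.144,0,0.05],
    [0,0,0,0.032,0.192,0,0.05],
    [0,0,0,0.04,0.24,0,0.05],
  ],
)

```text
time: 9.95
tcp_pos: [0.5426, -0.0605, 0.2614]
tool_rot: [3.139, 0.005, -0.33]
contact_force: [0.6, -0.8, -0.5]
grip_width: 0.0502
```

send_rows(
  deltas=[
    [0,0,0,0.007,0.045,0,0.05],
    [0,0,0,0.014,0.09,0,0.05],
    [0,0,0,0.021,0.135,0,0.05],
    [0,0,0,0.028,0.18,0,0.05],
    [0,0,0,0.035,0.21,0,0.05],
  ],
)

```text
time: 10.45
tcp_pos: [0.5056, -0.2729, 0.2592]
tool_rot: [3.139, 0.01, -0.333]
contact_force: [0.7, -0.1, 0.3]
grip_width: 0.0497
```

```bash
python3 -c "
from h import *
rel(.509,-.272,.25,-.33)
"
```

```text
t 10.45 pos [ 0.5056 -0.2729  0.2592] rot [ 3.139  0.01  -0.333] F [ 0.7 -0.1  0.3] w 0.0497
row [0.003, 0.01, -0.003] [0.003, -0.002, 0.0092]
```

send_rows(
  deltas=[
    [0,0.01,0,0.003,-0.002,0.04,0.05],
    [0,0.01,0,0.003,-0.002,0.09,0.05],
    [0,0.01,0,0.003,-0.002,0.135,0.05],
    [0,0.01,0,0.003,-0.002,0.165,0.05],
    [0,0.01,0,0.003,-0.002,0.178,0.05],
  ],
)

```text
time: 10.95
tcp_pos: [0.5031, -0.2697, 0.0754]
tool_rot: [3.141, 0.01, -0.333]
contact_force: [-0.8, 0.3, -0.4]
grip_width: 0.05
```

send_rows(
  deltas=[
    [0,0,0,0,0,0,0.05],
    [0,0,0,0,0,0,0.02],
    [0,0,0,0,0,0,0.01],
    [0,0,0,0,0,0,0.01],
    [0,0,0,0,0,0,0.01],
  ],
)

```text
time: 11.45
tcp_pos: [0.5063, -0.2711, 0.0778]
tool_rot: [3.14, 0.003, -0.333]
contact_force: [5.3, -1.4, -0.1]
grip_width: 0.0206
```

```bash
python3 -c "
from h import *
rel(.509,-.272,.27,-.33)
"
```

```text
t 11.45 pos [ 0.5063 -0.2711  0.0778] rot [ 3.14e+00  3.00e-03 -3.33e-01] F [ 5.3 -1.4 -0.1] w 0.0206
row [0.002, 0.003, -0.003] [0.0023, 0.0003, -0.1922]
```

send_rows(
  deltas=[
    [0,0,0,0.002,0,-0.03,0.01],
    [0,0,0,0.002,0,-0.07,0.01],
    [0,0,0,0.002,0,-0.11,0.01],
    [0,0,0,0.002,0,-0.15,0.01],
    [0,0,0,0.002,0,-0.195,0.01],
  ],
)

```text
time: 11.95
tcp_pos: [0.5076, -0.2711, 0.2747]
tool_rot: [3.14, 0.004, -0.333]
contact_force: [0.9, -0.4, -0.2]
grip_width: 0.0204
```

```bash
python3 -c "
from h import *
rel(.5628,.2095,.27,-.33)
p,d=camera('wrist');cv2.imwrite('pics/w8.png',p)
"
```

```text
t 11.95 pos [ 0.5076 -0.2711  0.2747] rot [ 3.14   0.004 -0.333] F [ 0.9 -0.4 -0.2] w 0.0204
row [0.002, 0.004, -0.003] [-0.1047, -0.4723, 0.0043]
```

View pics/w8.png

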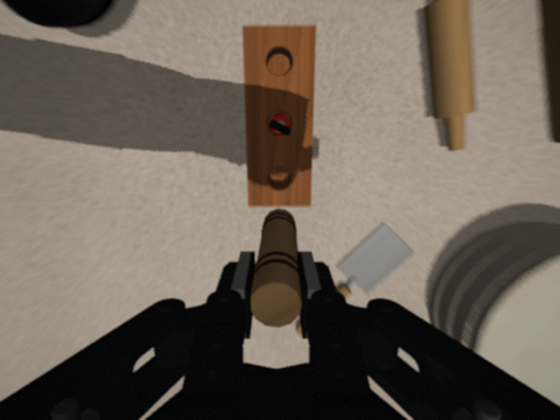

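Roller B is held upright (top about (276,300), foot about (280,220)); the shaper stays in the middle hole.

send_rows(
  deltas=[
    [0,0,0,-0.01,-0.047,0,0.01],
    [0,0,0,-0.02,-0.094,0,0.01],
    [0,0,0,-0.03,-0.141,0,0.01],
    [0,0,0,-0.04,-0.188,0,0.01],
    [0,0,0,-0.05,-0.235,0,0.01],
  ],
)

```text
time: 12.5
tcp_pos: [0.5392, -0.0325, 0.2833]
tool_rot: [3.138, -0.011, -0.333]
contact_force: [1.3, 0.7, -1.3]
grip_width: 0.0206
```

send_rows(
  deltas=[
    [0,0,0,-0.01,-0.047,0,0.01],
    [0,0,0,-0.02,-0.094,0,0.01],
    [0,0,0,-0.03,-0.141,0,0.01],
    [0,0,0,-0.04,-0.188,0,0.01],
    [0,0,0,-0.05,-0.22,0,0.01],
  ],
)

```text
time: 13.0
tcp_pos: [0.5634, 0.1946, 0.2821]
tool_rot: [3.138, -0.011, -0.331]
contact_force: [1.1, -0.9, -0.3]
grip_width: 0.0204
```

```bash
python3 -c "
from h import *
rel(.5628,.2095,.20,-.33)
"
```

```text
t 13.0 pos [0.5634 0.1946 0.2821] rot [ 3.138 -0.011 -0.331] F [ 1.1 -0.9 -0.3] w 0.0204
row [0.004, -0.011, -0.001] [-0.0062, -0.0143, 0.0819]
```

send_rows(
  deltas=[
    [0.004,-0.011,0,-0.006,-0.014,0.03,0.01],
    [0.004,-0.011,0,-0.006,-0.014,0.06,0.01],
    [0.004,-0.011,0,-0.006,-0.014,0.08,0.01],
    [0.004,-0.011,0,-0.006,-0.014,0.08,0.01],
    [0.004,-0.011,0,-0.006,-0.014,0.08,0.01],
  ],
)

```text
time: 13.5
tcp_pos: [0.5627, 0.209, 0.2026]
tool_rot: [3.141, 0.0, -0.331]
contact_force: [0.9, -0.6, 0.5]
grip_width: 0.021
```

```bash
python3 -c "
from h import *
import pickle
rel(.5628,.2095,.13,-.33)
s=observe();p,d=camera('wrist');pickle.dump(s,open('pics/w9.pkl','wb'))
cv2.imwrite('pics/w9.png',cv2.resize(p[100:320,140:400],None,fx=2.7,fy=2.7,interpolation=2))
"
```

```text
t 13.5 pos [0.5627 0.209  0.2026] rot [ 3.141  0.    -0.331] F [ 0.9 -0.6  0.5] w 0.021
row [0.0, 0.0, -0.001] [0.0, -0.0005, 0.0726]
```

View pics/w9.png

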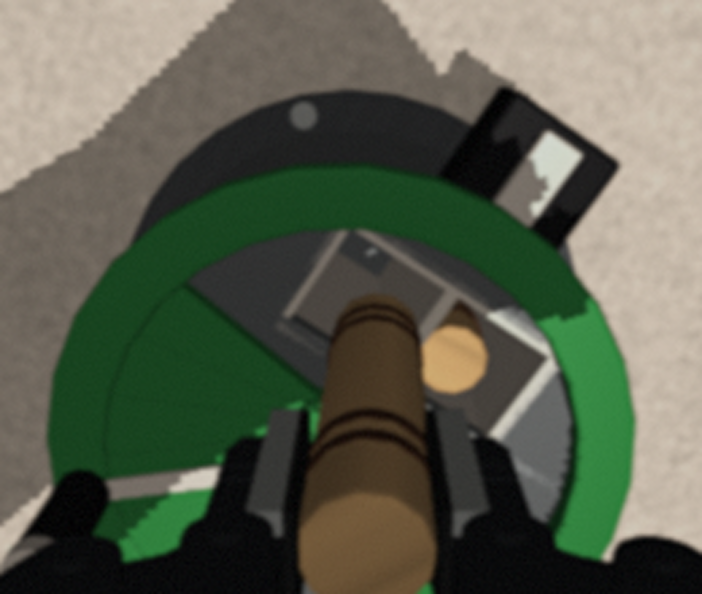

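send_rows(
  deltas=[
    [0,0,0,0,0,0.02,0.01],
    [0,0,0,0,0,0.035,0.01],
    [0,0,0,0,0,0.05,0.01],
    [0,0,0,0,0,0.065,0.01],
    [0,0,0,0,0,0.068,0.01],
  ],
)

```text
time: 14.05
tcp_pos: [0.5636, 0.2089, 0.1358]
tool_rot: [-3.14, -0.001, -0.332]
contact_force: [0.3, -0.1, -0.2]
grip_width: 0.0209
```

```bash
python3 -c "
from h import *
rel(.5628,.2095,.13,-.33)
s=observe();p,d=camera('wrist')
cv2.imwrite('pics/w10.png',cv2.resize(p[100:320,140:400],None,fx=2.7,fy=2.7,interpolation=2))
"
```

```text
t 14.05 pos [0.5636 0.2089 0.1358] rot [-3.14e+00 -1.00e-03 -3.32e-01] F [ 0.3 -0.1 -0.2] w 0.0209
row [-0.001, -0.001, -0.002] [-0.0009, -0.0003, 0.0058]
```

View pics/w10.png

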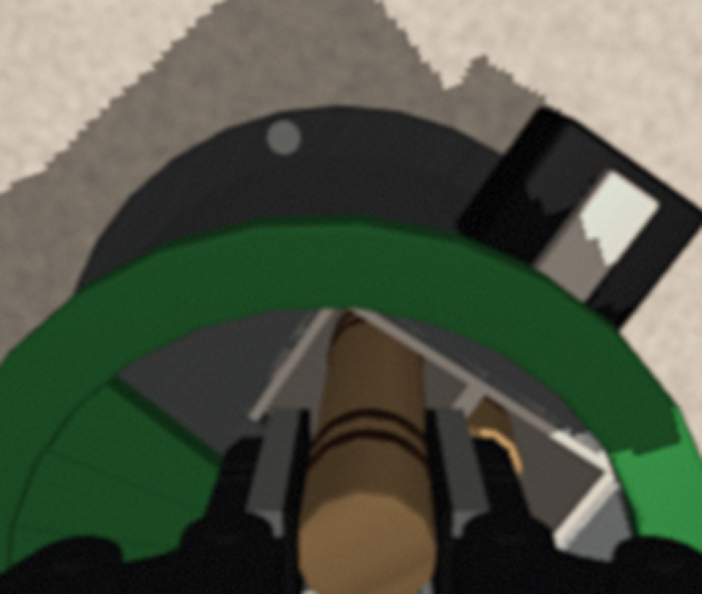

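Inside the left pocket, no contact force. Release and rise.

send_rows(
  deltas=[
    [0,0,0,0,0,0,0.03],
    [0,0,0,0,0,0,0.045],
    [0,0,0,0,0,0,0.045],
    [0,0,0,0,0,0,0.045],
    [0,0,0,0,0,-0.02,0.045],
  ],
)

```text
time: 14.6
tcp_pos: [0.5618, 0.2083, 0.1536]
tool_rot: [3.139, 0.003, -0.332]
contact_force: [-0.2, 0.4, -0.2]
grip_width: 0.045
```

send_rows(
  deltas=[
    [0,0,0,0,0,-0.04,0.045],
    [0,0,0,0,0,-0.08,0.045],
    [0,0,0,0,0,-0.1,0.045],
    [0,0,0,0,0,-0.11,0.045],
    [0,0,0,0,0,-0.11,0.045],
  ],
)

```text
time: 15.1
tcp_pos: [0.5628, 0.2087, 0.2651]
tool_rot: [3.141, 0.001, -0.332]
contact_force: [0.8, 0.5, 0.2]
grip_width: 0.0451
```

```bash
python3 -c "
from h import *
a=.64+2.31
rel(H[0]+.075*np.cos(a),H[1]+.075*np.sin(a),.25,a-np.pi/2)
s=observe();p,d=camera('wrist')
cv2.imwrite('pics/w11.png',cv2.resize(p[100:320,140:400],None,fx=2.7,fy=2.7,interpolation=2))
p,d=camera('side');cv2.imwrite('pics/s11.png',cv2.resize(p[110:250,180:340],None,fx=4,fy=4,interpolation=2))
"
```

```text
t 15.1 pos [0.5628 0.2087 0.2651] rot [ 3.141e+00  1.000e-03 -3.320e-01] F [0.8 0.5 0.2] w 0.0451
row [-0.0, 0.001, -1.711] [-0.0825, 0.0537, 0.0152]
```

View pics/w11.png

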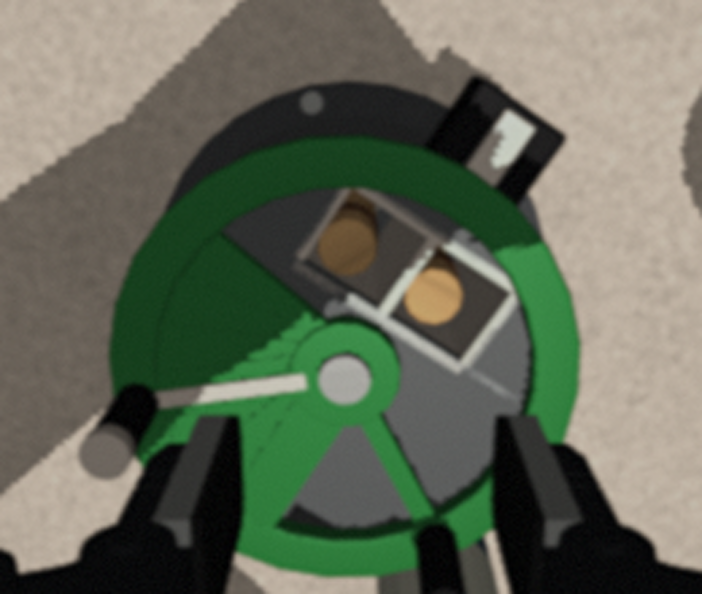

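View pics/s11.png

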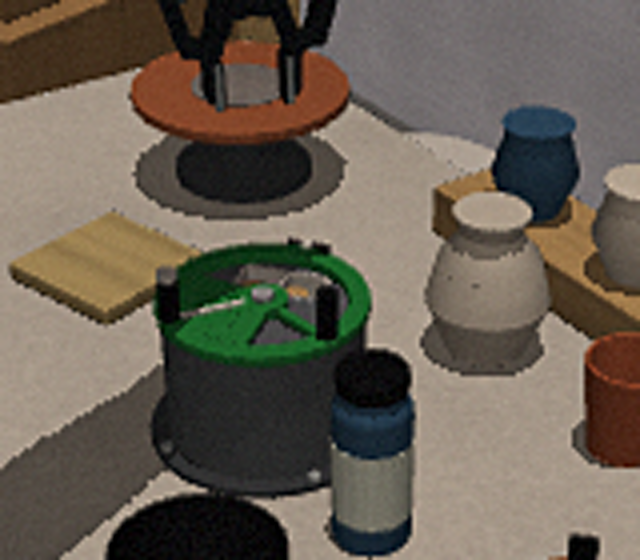

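send_rows(
  deltas=[
    [0,0,-0.14,-0.015,0.01,0,0.045],
    [0,0,-0.28,-0.03,0.02,0,0.045],
    [0,0,-0.42,-0.045,0.03,0,0.045],
    [0,0,-0.56,-0.06,0.04,0,0.045],
    [0,0,-0.7,-0.08,0.05,0,0.045],
  ],
)

```text
time: 15.7
tcp_pos: [0.4683, 0.1863, 0.2604]
tool_rot: [-3.141, 0.01, 0.374]
contact_force: [0.3, -0.2, 0.3]
grip_width: 0.0448
```

send_rows(
  deltas=[
    [0,0,-0.14,0,0,0,0.045],
    [0,0,-0.28,0,0,0,0.045],
    [0,0,-0.42,0,0,0,0.045],
    [0,0,-0.56,0,0,0,0.045],
    [0,0,-0.7,0,0,0,0.045],
  ],
)

```text
time: 16.2
tcp_pos: [0.4672, 0.1859, 0.2582]
tool_rot: [-3.132, 0.011, 1.079]
contact_force: [0.7, -0.7, -0.3]
grip_width: 0.0454
```

```bash
python3 -c "
from h import *
a=.64+2.31
rel(H[0]+.075*np.cos(a),H[1]+.075*np.sin(a),.21,a-1.37)
"
```

```text
t 16.2 pos [0.4672 0.1859 0.2582] rot [-3.132  0.011  1.079] F [ 0.7 -0.7 -0.3] w 0.0454
row [-0.012, 0.008, -0.501] [-0.0003, 0.0012, 0.0482]
```

send_rows(
  deltas=[
    [-0.012,0.008,-0.14,0,0.001,0,0.045],
    [-0.012,0.008,-0.28,0,0.001,0.01,0.045],
    [-0.012,0.008,-0.42,0,0.001,0.02,0.045],
    [-0.012,0.008,-0.5,0,0.001,0.03,0.045],
    [-0.012,0.008,-0.5,0,0.001,0.03,0.045],
  ],
)

```text
time: 16.7
tcp_pos: [0.4656, 0.1844, 0.2249]
tool_rot: [-3.135, 0.003, 1.579]
contact_force: [0.4, -0.0, -0.4]
grip_width: 0.045
```

```bash
python3 -c "
from h import *
import pickle
a=.64+2.31
rel(H[0]+.075*np.cos(a),H[1]+.075*np.sin(a),.133,a-1.37)
s=observe();p,d=camera('wrist');cv2.imwrite('pics/w12.png',p)
"
```

```text
t 16.7 pos [0.4656 0.1844 0.2249] rot [-3.135e+00  3.000e-03  1.579e+00] F [ 0.4 -0.  -0.4] w 0.045
row [-0.006, 0.003, -0.001] [0.0006, 0.0024, 0.0919]
```

View pics/w12.png

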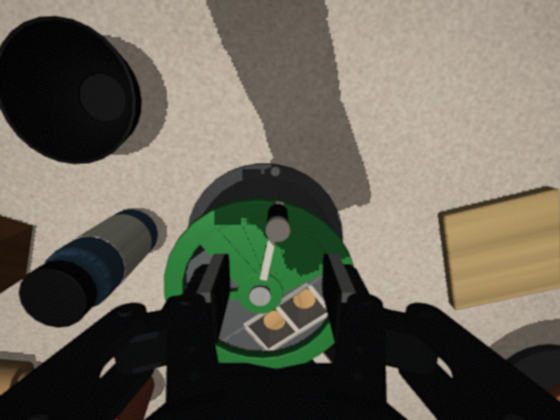

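send_rows(
  deltas=[
    [0,0,0,0,0.002,0.03,0.045],
    [0,0,0,0,0.002,0.06,0.045],
    [0,0,0,0,0.002,0.085,0.045],
    [0,0,0,0,0.002,0.091,0.045],
    [0,0,0,0,0.002,0.091,0.035],
  ],
)

```text
time: 17.25
tcp_pos: [0.4671, 0.1842, 0.1343]
tool_rot: [-3.135, 0.003, 1.577]
contact_force: [-0.6, 0.2, 0.7]
grip_width: 0.035
```

```bash
python3 -c "
from h import *
arc([2.81,2.68,2.55,2.42,2.29],yawoff=-1.37)
"
```

```text
t 17.25 pos [0.4671 0.1842 0.1343] rot [-3.135e+00  3.000e-03  1.577e+00] F [-0.6  0.2  0.7] w 0.035
row [-0.007, 0.003, 0.137] [0.0107, 0.003, 0.0012]
t 17.25 pos [0.4671 0.1842 0.1343] rot [-3.135e+00  3.000e-03  1.577e+00] F [-0.6  0.2  0.7] w 0.035
row [-0.006, 0.004, 0.267] [0.0196, 0.0069, 0.0012]
t 17.25 pos [0.4671 0.1842 0.1343] rot [-3.135e+00  3.000e-03  1.577e+00] F [-0.6  0.2  0.7] w 0.035
row [-0.006, 0.004, 0.397] [0.028, 0.0118, 0.0011]
t 17.25 pos [0.4671 0.1842 0.1343] rot [-3.135e+00  3.000e-03  1.577e+00] F [-0.6  0.2  0.7] w 0.035
row [-0.006, 0.005, 0.527] [0.0357, 0.0178, 0.001]
t 17.25 pos [0.4671 0.1842 0.1343] rot [-3.135e+00  3.000e-03  1.577e+00] F [-0.6  0.2  0.7] w 0.035
row [-0.006, 0.005, 0.657] [0.0425, 0.0247, 0.001]
```

send_rows(
  deltas=[
    [0,0,0.135,0.011,0.003,0.001,0.035],
    [0,0,0.265,0.02,0.007,0.001,0.035],
    [0,0,0.395,0.028,0.012,0.001,0.035],
    [0,0,0.525,0.036,0.018,0.001,0.035],
    [0,0,0.655,0.0425,0.025,0.001,0.035],
  ],
)

```text
time: 17.75
tcp_pos: [0.4922, 0.2271, 0.1346]
tool_rot: [-3.139, 0.006, 0.916]
contact_force: [-1.3, -1.8, 0.8]
grip_width: 0.0346
```

```bash
python3 -c "
from h import *
arc([2.16,2.03,1.9,1.77,1.64],yawoff=-1.37)
"
```

```text
t 17.75 pos [0.4922 0.2271 0.1346] rot [-3.139  0.006  0.916] F [-1.3 -1.8  0.8] w 0.0346
row [-0.003, 0.006, 0.126] [0.0089, 0.0022, 0.0015]
t 17.75 pos [0.4922 0.2271 0.1346] rot [-3.139  0.006  0.916] F [-1.3 -1.8  0.8] w 0.0346
row [-0.002, 0.007, 0.256] [0.0179, 0.0059, 0.0014]
t 17.75 pos [0.4922 0.2271 0.1346] rot [-3.139  0.006  0.916] F [-1.3 -1.8  0.8] w 0.0346
row [-0.002, 0.007, 0.386] [0.0263, 0.0108, 0.0014]
t 17.75 pos [0.4922 0.2271 0.1346] rot [-3.139  0.006  0.916] F [-1.3 -1.8  0.8] w 0.0346
row [-0.001, 0.007, 0.516] [0.0341, 0.0167, 0.0013]
t 17.75 pos [0.4922 0.2271 0.1346] rot [-3.139  0.006  0.916] F [-1.3 -1.8  0.8] w 0.0346
row [-0.001, 0.007, 0.646] [0.041, 0.0235, 0.0013]
```

send_rows(
  deltas=[
    [0,0,0.126,0.009,0.002,0.001,0.035],
    [0,0,0.256,0.018,0.006,0.001,0.035],
    [0,0,0.386,0.026,0.011,0.001,0.035],
    [0,0,0.516,0.034,0.017,0.001,0.035],
    [0,0,0.646,0.041,0.0235,0.001,0.035],
  ],
)

```text
time: 18.25
tcp_pos: [0.5364, 0.2457, 0.1351]
tool_rot: [3.14, 0.006, 0.264]
contact_force: [-1.7, -1.7, -0.2]
grip_width: 0.0349
```

```bash
python3 -c "
from h import *
arc([1.51,1.38,1.25,1.12,.99],yawoff=-1.37)
"
```

```text
t 18.25 pos [0.5364 0.2457 0.1351] rot [3.14  0.006 0.264] F [-1.7 -1.7 -0.2] w 0.0349
row [0.002, 0.005, 0.124] [0.0088, 0.0027, 0.002]
t 18.25 pos [0.5364 0.2457 0.1351] rot [3.14  0.006 0.264] F [-1.7 -1.7 -0.2] w 0.0349
row [0.002, 0.005, 0.254] [0.0178, 0.0064, 0.002]
t 18.25 pos [0.5364 0.2457 0.1351] rot [3.14  0.006 0.264] F [-1.7 -1.7 -0.2] w 0.0349
row [0.002, 0.005, 0.384] [0.0263, 0.0113, 0.002]
t 18.25 pos [0.5364 0.2457 0.1351] rot [3.14  0.006 0.264] F [-1.7 -1.7 -0.2] w 0.0349
row [0.003, 0.005, 0.514] [0.034, 0.0172, 0.0019]
t 18.25 pos [0.5364 0.2457 0.1351] rot [3.14  0.006 0.264] F [-1.7 -1.7 -0.2] w 0.0349
row [0.003, 0.005, 0.644] [0.0409, 0.024, 0.0019]
```

send_rows(
  deltas=[
    [0,0,0.124,0.009,0.003,0.001,0.035],
    [0,0,0.254,0.018,0.006,0.001,0.035],
    [0,0,0.384,0.026,0.011,0.001,0.035],
    [0,0,0.514,0.034,0.017,0.001,0.035],
    [0,0,0.644,0.041,0.024,0.001,0.035],
  ],
)

```text
time: 18.75
tcp_pos: [0.5826, 0.2338, 0.1356]
tool_rot: [3.139, 0.003, -0.385]
contact_force: [-1.9, -0.1, -0.3]
grip_width: 0.0345
```

```bash
python3 -c "
from h import *
arc([.88,.77,.66,.6],yawoff=-1.37)
"
```

```text
t 18.75 pos [0.5826 0.2338 0.1356] rot [ 3.139e+00  3.000e-03 -3.850e-01] F [-1.9 -0.1 -0.3] w 0.0345
row [0.003, 0.003, 0.105] [0.0078, 0.0028, 0.0026]
t 18.75 pos [0.5826 0.2338 0.1356] rot [ 3.139e+00  3.000e-03 -3.850e-01] F [-1.9 -0.1 -0.3] w 0.0345
row [0.003, 0.003, 0.215] [0.0155, 0.0057, 0.0026]
t 18.75 pos [0.5826 0.2338 0.1356] rot [ 3.139e+00  3.000e-03 -3.850e-01] F [-1.9 -0.1 -0.3] w 0.0345
row [0.004, 0.003, 0.325] [0.0229, 0.0094, 0.0026]
t 18.75 pos [0.5826 0.2338 0.1356] rot [ 3.139e+00  3.000e-03 -3.850e-01] F [-1.9 -0.1 -0.3] w 0.0345
row [0.004, 0.003, 0.385] [0.0267, 0.0118, 0.0026]
```

send_rows(
  deltas=[
    [0,0,0.105,0.008,0.003,0.002,0.035],
    [0,0,0.215,0.0155,0.006,0.002,0.035],
    [0,0,0.325,0.023,0.0095,0.002,0.035],
    [0,0,0.325,0.023,0.0095,0.002,0.035],
  ],
)

```text
time: 19.15
tcp_pos: [0.6018, 0.2163, 0.1354]
tool_rot: [3.14, 0.001, -0.711]
contact_force: [0.0, -0.4, 0.0]
grip_width: 0.0348
```

```bash
python3 -c "
from h import *
arc([.6,.55,.5],yawoff=-1.37)
p,d=camera('wrist');cv2.imwrite('pics/w13.png',cv2.resize(p[130:400,140:420],None,fx=2.2,fy=2.2,interpolation=2))
"
```

```text
t 19.15 pos [0.6018 0.2163 0.1354] rot [ 3.14e+00  1.00e-03 -7.11e-01] F [ 0.  -0.4  0. ] w 0.0348
row [0.001, 0.001, 0.059] [0.003, 0.0019, 0.0024]
t 19.15 pos [0.6018 0.2163 0.1354] rot [ 3.14e+00  1.00e-03 -7.11e-01] F [ 0.  -0.4  0. ] w 0.0348
row [0.001, 0.001, 0.109] [0.0066, 0.0029, 0.0024]
t 19.15 pos [0.6018 0.2163 0.1354] rot [ 3.14e+00  1.00e-03 -7.11e-01] F [ 0.  -0.4  0. ] w 0.0348
row [0.001, 0.001, 0.159] [0.0102, 0.0042, 0.0024]
```

View pics/w13.png

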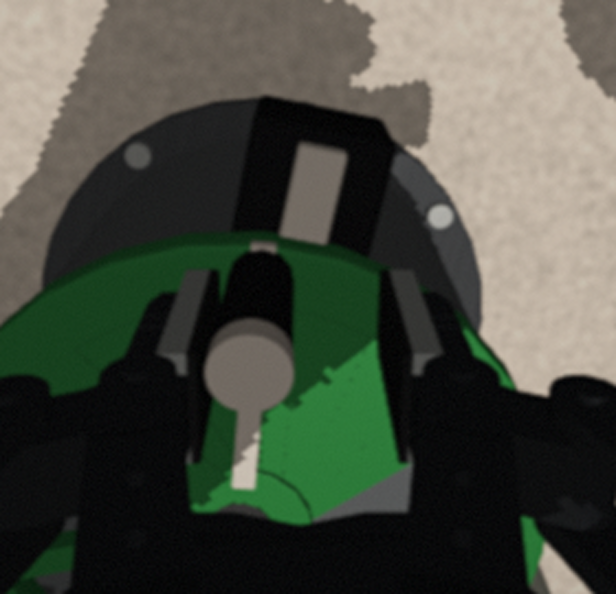

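send_rows(
  deltas=[
    [0,0,0.06,0.003,0.002,0.002,0.035],
    [0,0,0.11,0.0065,0.003,0.002,0.035],
    [0,0,0.15,0.01,0.004,0.002,0.035],
    [0,0,0.15,0.01,0.004,0.002,0.035],
  ],
)

```text
time: 19.6
tcp_pos: [0.607, 0.2075, 0.1344]
tool_rot: [-3.141, 0.0, -0.857]
contact_force: [-0.8, 0.8, 0.0]
grip_width: 0.0351
```

```bash
python3 -c "
from h import *
arc([.5],yawoff=-1.37)
p,d=camera('wrist');cv2.imwrite('pics/w14.png',cv2.resize(p[130:400,140:420],None,fx=2.2,fy=2.2,interpolation=2))
"
```

```text
t 19.6 pos [0.607  0.2075 0.1344] rot [-3.141  0.    -0.857] F [-0.8  0.8  0. ] w 0.0351
row [-0.0, 0.0, 0.013] [0.0007, 0.0009, 0.0014]
```

View pics/w14.png

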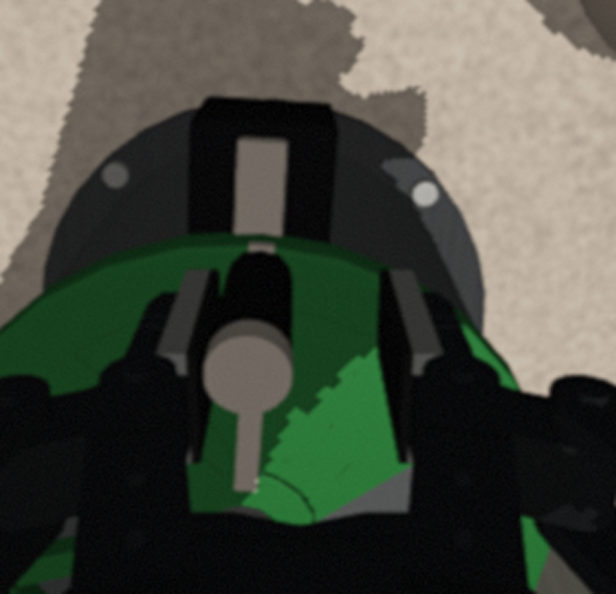

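send_rows(
  deltas=[
    [0,0,0,-0.005,0,0,0.04],
    [0,0,0,-0.008,0,0,0.045],
    [0,0,0,-0.008,0,-0.01,0.045],
    [0,0,0,-0.008,0,-0.05,0.045],
    [0,0,0,-0.008,0,-0.09,0.045],
  ],
)

```text
time: 20.15
tcp_pos: [0.6007, 0.2133, 0.2247]
tool_rot: [3.139, 0.001, -0.856]
contact_force: [0.6, 0.4, -0.5]
grip_width: 0.0452
```

send_rows(
  deltas=[
    [0,0,0,0,-0.03,-0.03,0.045],
    [0,0,0,0,-0.05,-0.05,0.045],
    [0,0,0,0,-0.05,-0.05,0.045],
    [0,0,0,0,-0.05,-0.05,0.045],
  ],
)

```text
time: 20.55
tcp_pos: [0.6386, 0.2462, 0.2743]
tool_rot: [3.139, 0.001, -0.855]
contact_force: [-0.5, 0.0, -0.8]
grip_width: 0.0448
```

```bash
python3 -c "
from h import *
rel(.35,.35,.3,0)
p,d=camera('wrist');cv2.imwrite('pics/w15.png',p)
p,d=camera('top');cv2.imwrite('pics/t15.png',p)
"
```

```text
t 20.55 pos [0.6386 0.2462 0.2743] rot [ 3.139e+00  1.000e-03 -8.550e-01] F [-0.5  0.  -0.8] w 0.0448
row [0.003, 0.002, -0.855] [-0.2677, 0.1498, -0.0251]
```

View pics/w15.png

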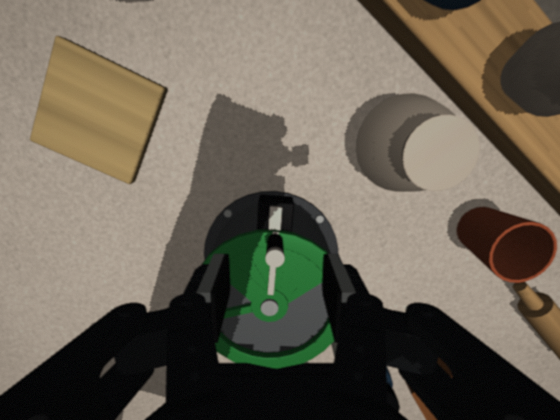

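View pics/t15.png

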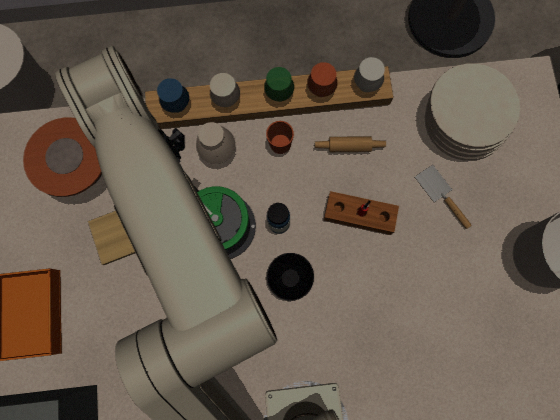

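send_rows(
  deltas=[
    [0,0,0,-0.04,0.02,-0.02,0.045],
    [0,0,0,-0.08,0.04,-0.025,0.045],
    [0,0,0,-0.12,0.06,-0.025,0.045],
    [0,0,0,-0.16,0.08,-0.025,0.045],
    [0,0,0,-0.2,0.1,-0.025,0.045],
  ],
)

```text
time: 21.15
tcp_pos: [0.4281, 0.3299, 0.2978]
tool_rot: [3.133, 0.002, -0.857]
contact_force: [0.0, -0.3, 0.7]
grip_width: 0.045
```

send_rows(
  deltas=[
    [0,0,0,-0.04,0,0,0.045],
    [0,0,0,-0.08,0,0,0.045],
    [0,0,0,-0.1,0,0,0.045],
    [0,0,0,-0.1,0,0,0.045],
  ],
)

```text
time: 21.55
tcp_pos: [0.3854, 0.3815, 0.2973]
tool_rot: [3.131, 0.029, -0.806]
contact_force: [1.1, 0.2, 1.3]
grip_width: 0.0452
```

```bash
python3 -c "
from h import *
print(observe()['tcp_pos'])
p,d=camera('top');cv2.imwrite('pics/t16.png',p);cv2.imwrite('pics/t16c.png',cv2.resize(p[170:270,170:300],None,fx=6,fy=6,interpolation=2))
"
```

```text
[0.38537542 0.38150638 0.29734303]
```

View pics/t16c.png

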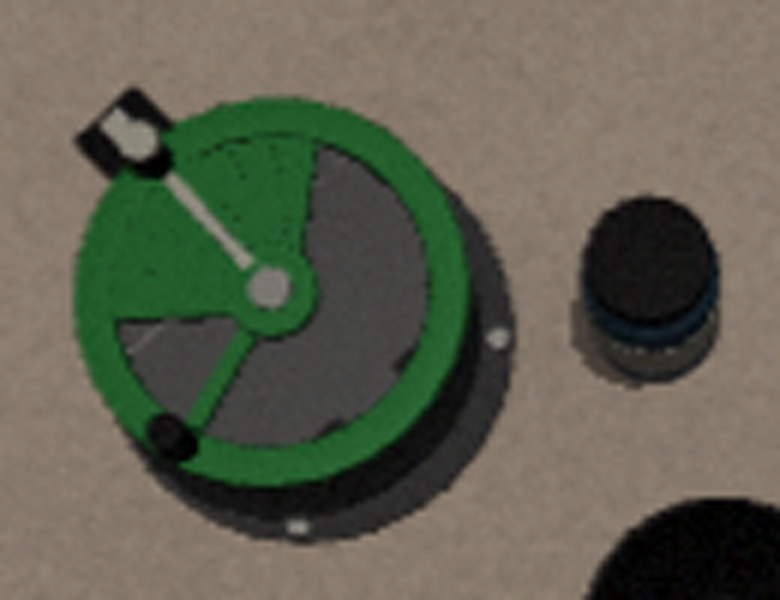

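View pics/t16.png

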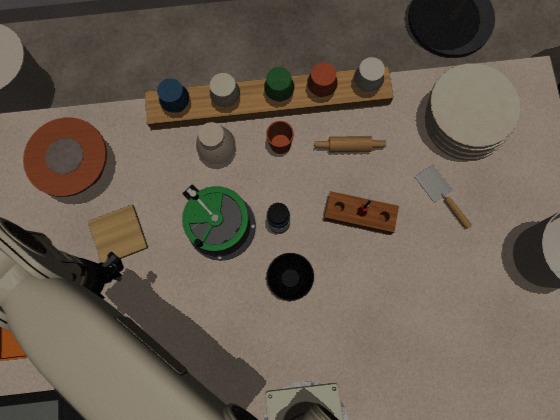

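```bash
python3 -c "
from h import *
k=lambda u,v,z:atz('top',u/6+169.6,v/6+169.6,z)[:2]
h=k(269,287,.124);an=lambda p:np.arctan2(*(p-h)[::-1])
print(an(k(136,138,.164)),an(k(172,178,.124)),an(k(123,128,.117)), an(k(172,438,.164))-1.9)
s=observe();print(s['dq'].round(3))
close_job()"
```

```text
0.6304239390099606 0.6227626257655269 0.6367755293879607 0.7079322076212549
[-0.022  0.003  0.006  0.003 -0.003 -0.   ]
the job is handed in; nothing more can be done
```

I finished the job and handed it in at about 21.6 s of the 72 s allowed. No verdict is reported, so what follows is my own checks.

- **Collar opening:** I swung the collar open with the white-capped lug held loosely between the fingers, to about 2.33 rad. The top camera showed both pockets clear.
- **Rollers:** I dropped one roller end-down into each pocket. The wrist picture taken before closing showed both sitting below the drum rim.
- **Collar closing:** I turned the collar back by the same lug. The shutter now covers the pockets, and I moved the arm clear of everything.

**Collar angle:** three of my four readings agree that the collar is locked. Measured from the drum's axis:

| Feature | Angle (rad) | Offset from the mark (rad) |
|---|---|---|
| White mark | 0.637 | – |
| White lug cap | 0.630 | -0.006 |
| White stripe | 0.623 | -0.014 |
| Black lug, minus 1.9 | 0.708 | +0.071 |

The limit is 0.09 rad. The black lug disagrees with the others, but it is dark and hard to locate in the picture, and even its offset is within the limit.

**Other objects:** in the last top view the shaper is still in its hole and everything I could see stands where it did. The largest outside force in the readings printed after each move was about 6 N.

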